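# Unlock the programming jig and take out the board carrier

## Task

The boards in the sloping programming jig are done: draw the yellow lock bolt fully out, only then swing the red-barred hold-down frame up and well back past square to the deck, and leave it so. Lift the white board carrier by its orange rib straight off the two pins, square to the sloping deck so that it does not cock, jam or get wrenched on the pins, and lower it gently into the black tray to lie flat, right way up. Never force the frame against the bolt or drop the carrier, and leave the glass, gear motor and screwdriver alone.

Things in the scene. Friction and masses are not known exactly. Their poses are not given: they have to be found in the camera images.
- jig_deck: Blue deck of the fixed jig, 211 x 245 mm. Origin on its upper face, mid-seat, 60 mm above the table; x up its slope (0.26 rad, rising away from the robot), y to the left, z out of the deck, along the pins. Face spans x -108 to 102, y -152 to 92 mm. Two steel pins, 8 mm thick, 22 mm tall, tapered tips, at x, y = -32, -38 and 32, 38 mm. Bolt's block: at its -y side, near edge, up to z = 40 mm.
- clamp_frame (a joint): Hinge of the aluminium hold-down frame, rad: 0 closed, parallel to the deck; grows as it swings up and back, away from the robot; 1.57 square to the deck; stop at 1.95. Arms 10 mm thick at deck y = 65 and -65 mm; black pads on them overhang the carrier. About 4 N at the bar moves it; it stays where left. Its lug at the right arm is trapped under the bolt's tongue until the bolt is drawn.
- clamp_hinge (a point): Point on the frame's hinge axis (which runs along deck y), midway between the arms, at deck x, y, z = 90, 0, 22 mm, fixed.
- clamp_bar (a point): Middle of the frame's round red handle bar: 12 mm thick, along deck y, clear for 120 mm between the arms. Closed, it is at deck x, y, z = -88, 0, 25 mm, so 25 mm above the deck; it moves on a circle of radius 178 mm about the hinge axis.
- lock_bolt (a joint): Travel of the sliding lock bolt, m: 0 fully in (locked), grows as it is drawn out towards deck -y; hard stop at 0.022, fully out. It starts within 3 mm of fully in, needs about 3 N to slide and stays where left. Its tongue clears the frame's lug only beyond 0.020: draw it until the stop is felt.
- bolt_knob (a point): Centre of the top face of the yellow square knob on the lock bolt: 14 x 14 mm, standing along deck z from z = 40 to 70 mm. With the bolt fully in it is at deck x, y, z = -45, -126, 70 mm.
- carrier: Loose white board carrier: plate 90 x 110 x 10 mm (x, y, z), 0.2 to 0.4 kg, green boards on both sides of an orange lift rib. Origin mid-underside, axes as the deck's while seated. Rib 40 mm along x, 14 mm thick along y, from z = 10 to 50 mm; boards reach z = 14 mm. Two through holes have 1.6 mm play on the pins; clear of them once 22 mm off the deck.
- tray: Fixed open black tray, 165 x 175 mm (x, y) outside, 18 mm high, walls 5 mm, inner floor 5 mm above the table. Origin mid-underside, on the table, z up.
- glass: Drinking glass, 72 mm across, 95 mm tall, beyond the work. Leave alone. Origin mid-base.
- gearmotor: Small yellow gear motor, about 95 x 24 x 22 mm, lying beyond the work. Leave alone. Origin under its gearbox.
- screwdriver: Screwdriver, about 170 mm long, lying beyond the work. Leave alone.
Mind the look-alikes: they are no part of the job. Of the things shaped like the tray, the black one is meant.

How it is judged:
By the outcome, as a careful person would: the job done as asked, in the order asked, and still so for the second after the job is handed in, with the robot touching nothing.
It also fails if it takes over 72 s, if anything falls off the work surface, if the arm or the gripper's body presses on something with over 40 N, if the wrist force passes 120 N, or if a joint passes its speed limit or range.

## Robot

A 6-joint arm with a two-finger parallel gripper is mounted at the origin on the work surface. World frame = base frame: x ahead of the robot, y to its left, z up, the work surface at z = 0. Lengths are in m, angles in rad, forces in N, time in s.
With the tool pointing down it reaches from about 0.3 to 0.875 m from the base axis. Payload 6.4 kg.
Tool frame: the origin (TCP) lies midway between the tips of the shut fingers; the grasp point (between the pads) lies 19 mm behind it; z points along the fingers, y is the direction in which the jaws open and shut (so a half turn about z gives the same grasp; the last joint's range is limited). The gripper opens to 88 mm and grips with 3 to 60 N. Pads are 18 mm wide; open, the fingers measure 123 mm over their backs; the gripper's body (75 mm by 187 mm) begins 45 mm behind the grasp point.
Start: joints at [-1.519, 0.181, 1.607, -0, 1.354, -0.206], TCP at [0.147, -0.556, 0.239] pointing down, gripper open.
Joint ranges: [-2.99, 2.99], [-0.89, 2.07], [0.3, 2.58], [-1.14, 4.28], [0, 2.63], [-3.12, 3.12]. Speed limits (rad/s): [2.57, 2.57, 3.01, 3.14, 3.14, 3.14].

## Interface

Orientations are given as a unit quaternion [x, y, z, w].
In Python, from cell import manip gives the robot as it stands.
- The arm moves only by the tool jog_arm, never from a script. Its argument "targets" is a list of rows, each a list of 7 numbers: the turn, a rotation vector about the tool's x, y, z in rad, then the shift along the tool's x, y, z in cm, then the closure, from 0 (fully open) to 1 (shut). In form: [[wx, wy, wz, tx, ty, tz, claw], ...]. A call has 1 to 5 rows; each row shifts and turns the commanded pose from where the row before left it, along the tool's axes as they then stand; what a row does not reach is not made up. A row lasts 1/12 s, in which the tool goes at most 41.7 mm and 7.16 degrees, less where a joint would pass 70% of its speed; a pose out of reach is approached as far as the arm can. A call with a gripper value outside its range is refused whole. The fingers move at their own pace and stop on an object; "force" is the grip in N (left out, the last holds). Time passes only in rows, so rows that do not move let the fingers close. It gives the time, the measured TCP pose, the force and the opening at its end, in the units of the state.
- manip.state(): the state, without advancing time (a new reading comes with each control period).
- manip.capture(name): name is "scene" or "top" or "wrist"; returns the picture (384x512x3 uint8, red, green, blue); there is no depth.
- manip.calibration(name): a dict with "camera_matrix" (3x3 intrinsics, pixels), "extrinsics" (4x4, takes a point from camera to world coordinates); the wrist camera has in their place "mount" (4x4, takes a point from camera to tool coordinates, whose origin is the TCP and whose axes are the flange's). Camera axes: x right, y up, looking along -z (the intrinsics and any distortion apply to the point x, -y, -z); pixel columns grow to the right and rows downward; lengths in m; the calibration is good to about 2 mm. A picture is of the moment at which its call begins: read the wrist's pose just before it. calibration takes no time and is no camera call.
- manip.job_done(): hands the job in, once; it reports no verdict.
The state is a dict: "time": time; "q": joint angles; "qvel": joint speeds; "joint_torque": joint torques, N m; "tcp_pos": TCP position; "orientation": TCP orientation; "ft_force": force on the tool from outside, world axes, zero at the start; "moment": the same for the moment, N m; "width": finger opening in m.
Only numpy, scipy, OpenCV 4.12 (cv2) and the standard library are available. Lean on these libraries where they do the work, as an engineer would, in place of code of your own. Each camera call takes 0.05 s, during which the arm holds its last target.

## Working session

There is one attempt and no reset: what is moved stays moved. The work goes in short steps, Python scripts to look and compute and a tool call to move; the robot and the scene stay as the last step left them, time stands still between calls to the robot, and variables do not carry over. Pictures are saved under pics/ and viewed, and the job is handed in when it is done.

Besides the shell and the picture viewer there is one more tool, called after "Request:" as name(argument=value, ...) on one line, values as JSON. jog_arm: Moves the arm, as the interface text tells. Its arguments: {"type":"object","properties":{"targets":{"type":"array","items":{"type":"array","items":{"type":"number"}}},"force":{"type":"number"}},"required":["targets"]}

```bash
ls; mkdir -p pics
python3 - <<'E'
from cell import manip
import cv2,json
print(manip.state())
for n in("scene","top","wrist"):
    im=manip.capture(n); cv2.imwrite(f"pics/{n}0.png",im[:,:,::-1]); print(n,manip.calibration(n))
E
```

```text
pics
{'time': 0.0, 'q': array([-1.51926528e+00,  1.81526643e-01,  1.60798380e+00,  2.13589005e-06,
        1.35377927e+00, -2.06296159e-01]), 'qvel': array([ 2.61880504e-04, -2.53317912e-04, -5.12872056e-04,  1.18948908e-03,
       -1.89940252e-03, -3.54361970e-05]), 'joint_torque': array([ 2.13409653e-04, -4.33869159e+01, -3.41851330e+01,  7.02355779e-02,
        3.84845200e-02, -1.32392556e-04]), 'tcp_pos': array([ 0.14660593, -0.55545804,  0.23782992]), 'orientation': array([ 9.91701815e-01,  1.28556561e-01,  6.66357089e-05, -8.45912974e-04]), 'ft_force': array([ 0.39499133, -0.17687582, -0.12339776]), 'moment': array([-0.04088426,  0.00068365,  0.04337019]), 'width': 0.08801049957622799}
scene {'camera_matrix': array([[400.08338325,   0.        , 257.88586513],
       [  0.        , 400.08338325, 193.32076467],
       [  0.        ,   0.        ,   1.        ]]), 'extrinsics': array([[-0.77409537, -0.50403995,  0.38304057,  0.99941379],
       [ 0.63305561, -0.62024429,  0.46318205,  0.51536162],
       [ 0.00411647,  0.60103307,  0.79921356,  1.02369474],
       [ 0.        ,  0
[... 306 characters left out ...]
83977,  0.00680462,  0.01655676, -0.011102  ],
       [ 0.01726973,  0.12330478,  0.99221857,  1.01277056],
       [ 0.        ,  0.        ,  0.        ,  1.        ]])}
wrist {'camera_matrix': array([[292.4158853 ,   0.        , 255.60096064],
       [  0.        , 292.4158853 , 195.81594821],
       [  0.        ,   0.        ,   1.        ]]), 'mount': array([[ 9.20513230e-04,  9.61961602e-01,  2.73183141e-01,
         7.01410620e-02],
       [ 9.99999118e-01, -6.23843889e-04, -1.17283427e-03,
        -9.70469509e-04],
       [-9.57797903e-04,  2.73183979e-01, -9.61961328e-01,
        -1.45448004e-01],
       [ 0.00000000e+00,  0.00000000e+00,  0.00000000e+00,
         1.00000000e+00]])}
```

View pics/scene0.png

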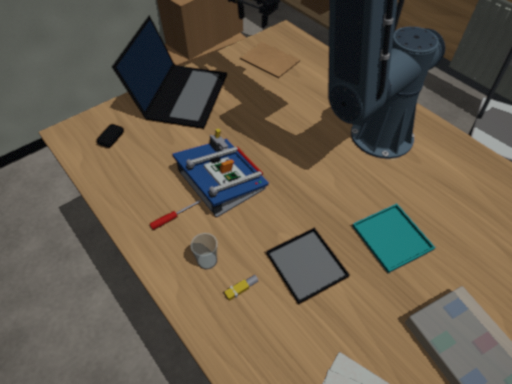

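View pics/top0.png

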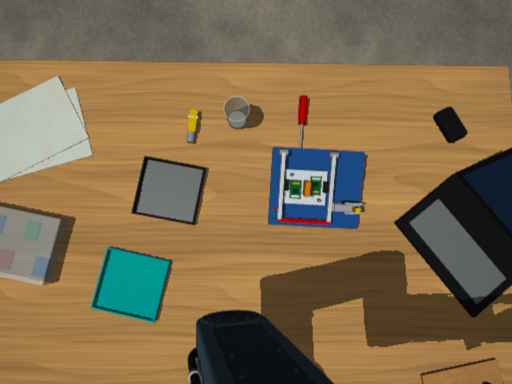

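The top view shows the jig around (317,188), with the red bar at (303,221) and the knob at (358,210). The black tray is at (171,190) and a teal look-alike at (132,284). I'll enlarge these.

Run:
```python
import cv2
t=cv2.imread("pics/top0.png"); s=cv2.imread("pics/scene0.png")
cv2.imwrite("pics/t0jig.png",cv2.resize(t[140:240,260:380],None,fx=6,fy=6,interpolation=cv2.INTER_CUBIC))
cv2.imwrite("pics/t0tray.png",cv2.resize(t[145:235,120:220],None,fx=6,fy=6,interpolation=cv2.INTER_CUBIC))
cv2.imwrite("pics/s0jig.png",cv2.resize(s[120:220,165:285],None,fx=6,fy=6,interpolation=cv2.INTER_CUBIC))
```

```text
(no output)
```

View pics/t0jig.png

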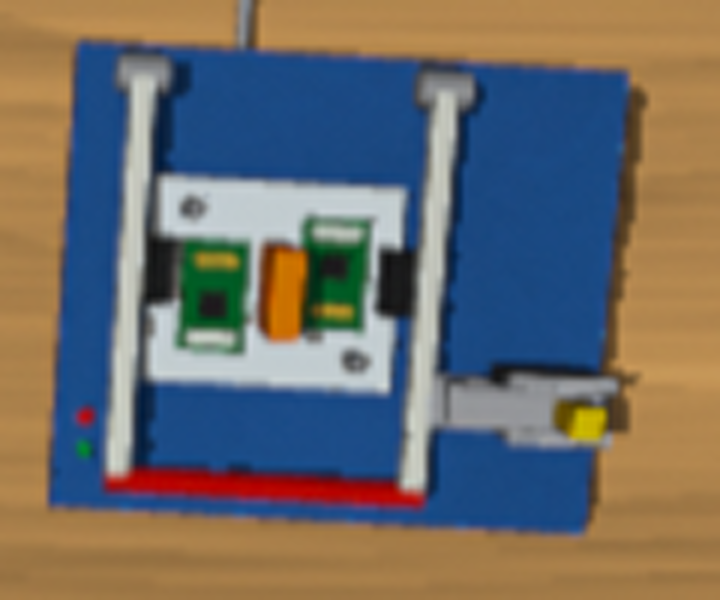

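View pics/t0tray.png

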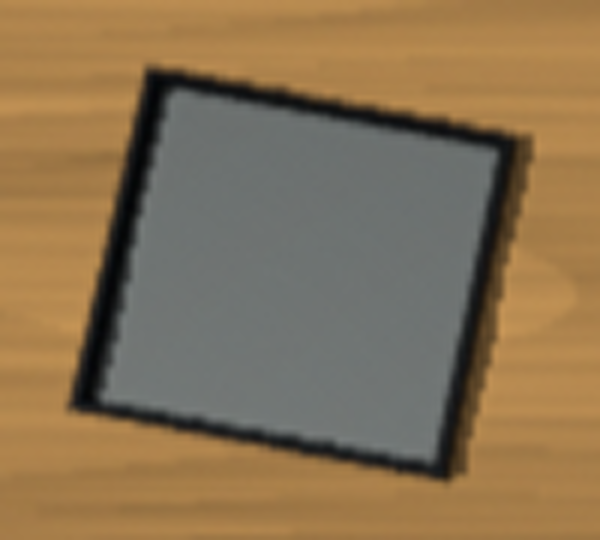

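View pics/s0jig.png

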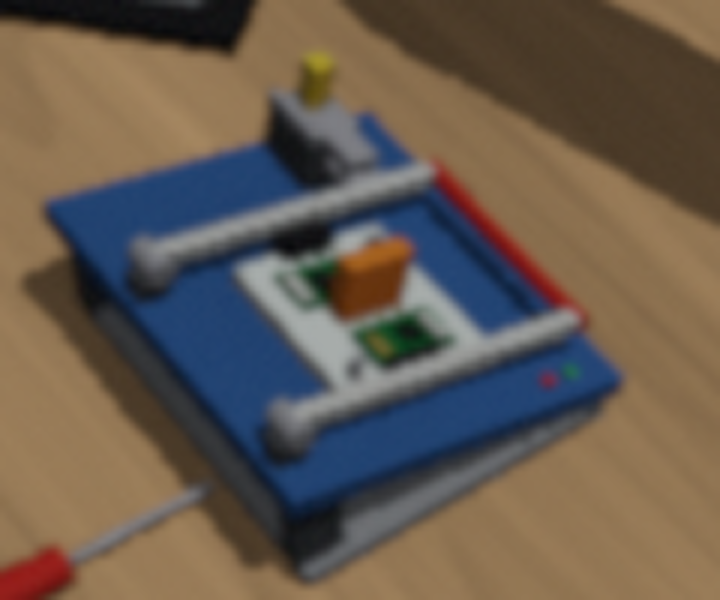

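```bash
cat > h.py <<'E'
import numpy as np
from cell import manip
from scipy.spatial.transform import Rotation as R
from scipy.optimize import least_squares
SL=0.26
def proj(name,P,E=None):
    c=manip.calibration(name); K=c["camera_matrix"]
    if E is None: E=c["extrinsics"]
    p=(np.atleast_2d(P)-E[:3,3])@E[:3,:3]
    q=np.c_[p[:,0],-p[:,1],-p[:,2]]@K.T
    return q[:,:2]/q[:,2:]
def wristE(st):
    T=np.eye(4);T[:3,:3]=R.from_quat(st["orientation"]).as_matrix();T[:3,3]=st["tcp_pos"]
    return T@manip.calibration("wrist")["mount"]
def jigT(x,y,yaw,z=0.06):
    T=np.eye(4);T[:3,:3]=(R.from_euler("z",yaw)*R.from_euler("y",-SL)).as_matrix();T[:3,3]=x,y,z
    return T
def app(T,P): return np.atleast_2d(P)@T[:3,:3].T+T[:3,3]
def crop(p,f,ox,oy): return (np.array(p,float)+.5)/f-.5+[ox,oy]
E
python3 - <<'E'
from h import *
tp=crop([(80,42),(628,72),(585,532),(52,505),(192,207),(355,360)],6,260,140)
tP=np.array([(102,92,0),(102,-152,0),(-108,-152,0),(-108,92,0),(32,38,22),(-32,-38,22)])/1e3
sp=crop([(48,207),(368,115),(620,380),(293,510),(318,60)],6,165,120)
sP=np.array([(102,-152,0),(-108,-152,0),(-108,92,0),(102,92,0),(-45,-126,70)])/1e3
def f(v):
    T=jigT(*v); return np.r_[(proj("top",app(T,tP))-tp).ravel(),(proj("scene",app(T,sP))-sp).ravel()]
for sel in("both","top","scene"):
    g={"both":f,"top":lambda v:f(v)[:12],"scene":lambda v:f(v)[12:]}[sel]
    r=least_squares(g,[.45,-.15,0]); print(sel,r.x,np.round(r.fun.reshape(-1,2),1).tolist())
r=least_squares(f,[.45,-.15,0,.06]);print(r.x)
tc=crop([(150,68),(530,135),(452,480),(72,408)],6,120,145)
s=np.array([(82.5,87.5,18),(82.5,-87.5,18),(-82.5,-87.5,18),(-82.5,87.5,18)])/1e3
def h(v):
    P=s@R.from_euler("z",v[2]).as_matrix().T+[v[0],v[1],0]; return (proj("top",P)-tc).ravel()
for d in(0,1.57):
    r=least_squares(h,[.45,.25,d*0-.2]);print(r.x,r.fun.round(1))
# scene check of tray
E
```

```text
both [ 0.57079432 -0.1681773  -0.046733  ] [[-0.8, -0.5], [-0.2, -0.5], [-0.5, 0.2], [-0.9, 0.0], [0.0, 0.3], [-0.0, 0.5], [-1.4, -1.0], [-0.4, -0.8], [0.6, -0.5], [-0.4, -1.0], [-0.2, 0.2]]
top [ 0.5707915  -0.16922552 -0.04575196] [[-0.4, -0.4], [0.1, -0.5], [-0.1, 0.1], [-0.5, 0.1], [0.4, 0.3], [0.4, 0.5]]
scene [ 0.57142846 -0.1654614  -0.04717322] [[-1.1, -0.4], [-0.0, -0.2], [1.0, 0.2], [-0.1, -0.3], [0.2, 0.7]]
[ 0.57067857 -0.16940269 -0.04712922  0.05607058]
[ 0.56410287  0.19904734 -0.18157722] [ 0.9 -0.6 -1.3 -0.2 -0.3  0.3  0.6  0.5]
[ 0.56410287  0.19904734 -0.18157722] [ 0.9 -0.6 -1.3 -0.2 -0.3  0.3  0.6  0.5]
```

```bash
cat >> h.py <<'E'
JIG=jigT(0.5708,-0.1685,-0.0465)
FLIP=np.diag([1.,-1,-1])
def togo(T):
    "T desired TCP pose 4x4; prints turn (tool axes), shift in tool axes after/before turn, cm"
    st=manip.state(); A=R.from_quat(st["orientation"]).as_matrix()
    d=T[:3,3]-st["tcp_pos"]
    print("t%.2f turn"%st["time"],R.from_matrix(A.T@T[:3,:3]).as_rotvec().round(4),"shift now-axes",(A.T@d*100).round(2),"new-axes",(T[:3,:3].T@d*100).round(2),"F",st["ft_force"].round(1),"w",round(st["width"]*1e3,1))
def deck(x,y,z,yaw=0,J=None,tilt=0):
    "tool square to deck, TCP at deck mm; yaw turns about deck z"
    J=JIG if J is None else J
    T=np.eye(4);T[:3,:3]=J[:3,:3]@R.from_euler("z",yaw).as_matrix()@FLIP;T[:3,3]=app(J,np.array([x,y,z])/1e3)[0];return T
def now():
    st=manip.state();A=R.from_quat(st["orientation"]).as_matrix()
    p=JIG[:3,:3].T@(st["tcp_pos"]-JIG[:3,3])*1e3
    rv=R.from_matrix((JIG[:3,:3]@FLIP).T@A).as_rotvec()
    print("t%.2f deck mm"%st["time"],p.round(1),"tiltrv",rv.round(3),"F",st["ft_force"].round(1),"Fdeck",(JIG[:3,:3].T@st["ft_force"]).round(1),"w",round(st["width"]*1e3,1))
E
python3 -c "
from h import *
togo(deck(-45,-110,150));now()"
```

```text
t0.15 turn [-0.0409  0.2579  0.3024] shift now-axes [ 39.77 -18.57   4.5 ] new-axes [ 30.14 -29.64  12.64] F [ 0.  -0.1 -0.6] w 88.3
t0.15 deck mm [-346.4 -406.4  276.4] tiltrv [ 0.041 -0.258 -0.302] F [ 0.  -0.1 -0.6] Fdeck [-0.1 -0.1 -0.6] w 88.3
```

Request:
jog_arm(targets=[[-0.008,0.052,0.06,2.2,-2.2,0.2,0],[-0.008,0.052,0.06,2.2,-2.2,0.2,0],[-0.008,0.052,0.06,2.2,-2.2,0.4,0],[-0.008,0.052,0.06,2.2,-2.2,0.6,0],[-0.008,0.052,0.06,2.2,-2.2,0.8,0]], force=20)

```text
time: 0.57
tcp_pos: [0.243, -0.4313, 0.2276]
orientation: [0.991, -0.024, 0.132, 0.003]
ft_force: [0.8, -0.8, 0.7]
width: 0.0883
```

```bash
python3 -c "
from h import *
togo(deck(-45,-110,150));now()"
```

```text
t0.57 turn [ 0.     -0.0045 -0.0012] shift now-axes [ 21.59 -16.8    9.4 ] new-axes [ 21.65 -16.78   9.3 ] F [ 0.8 -0.8  0.7] w 88.3
t0.57 deck mm [-261.5 -277.8  243. ] tiltrv [-0.     0.004  0.001] F [ 0.8 -0.8  0.7] Fdeck [ 1.  -0.7  0.4] w 88.3
```

Request:
jog_arm(targets=[[0,0,0,2.6,-2.0,0.6,0],[0,0,0,2.6,-2.0,0.6,0],[0,0,0,2.6,-2.0,0.8,0],[0,0,0,2.6,-2.0,0.8,0],[0,0,0,2.6,-2.0,1.0,0]])

```text
time: 0.98
tcp_pos: [0.3832, -0.3375, 0.225]
orientation: [0.991, -0.022, 0.131, 0.004]
ft_force: [-0.0, -0.5, 0.1]
width: 0.0883
```

Request:
jog_arm(targets=[[0,0,0,2.6,-2.0,1.5,0.3],[0,0,0,2.6,-2.0,1.5,0.3],[0,0,0,2.0,-1.7,1.2,0.3],[0,0,0,0,0,0,0.3],[0,0,0,0,0,0,0.3]])

```text
time: 1.4
tcp_pos: [0.4655, -0.2834, 0.2019]
orientation: [0.991, -0.02, 0.13, 0.002]
ft_force: [0.1, 0.1, 0.8]
width: 0.062
```

```bash
python3 -c "
from h import *
import cv2
togo(deck(-45,-110,150));now()
st=manip.state();np.save('w1.npy',wristE(st))
im=manip.capture('wrist');cv2.imwrite('pics/w1.png',cv2.resize(im[:,:,::-1],(768,576)))
"
```

```text
t1.40 turn [-0.0021 -0.0008  0.0056] shift now-axes [ 1.51 -0.96  1.29] new-axes [ 1.5  -0.97  1.28] F [0.1 0.1 0.8] w 62.0
t1.40 deck mm [ -60.  -119.7  162.8] tiltrv [ 0.002  0.001 -0.006] F [0.1 0.1 0.8] Fdeck [0.3 0.1 0.8] w 62.0
```

View pics/w1.png

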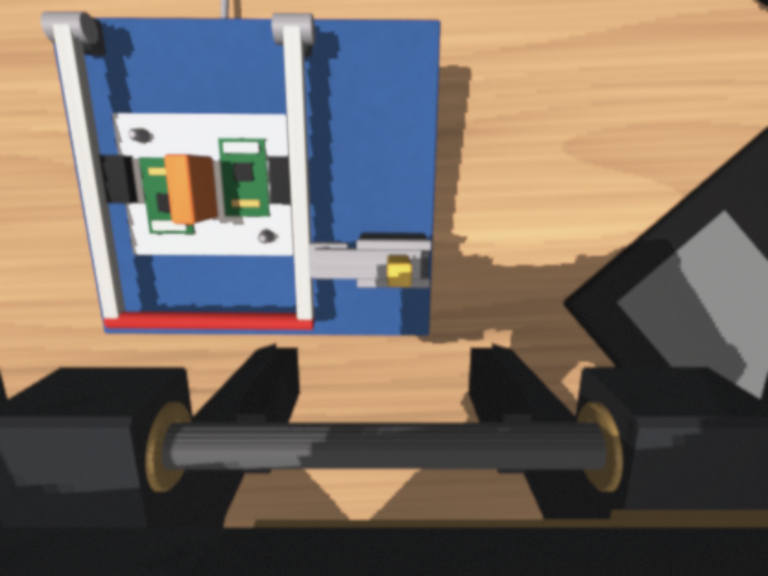

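```bash
python3 -c "
import cv2
im=cv2.imread('pics/w1.png')
cv2.imwrite('pics/w1a.png',cv2.resize(im[90:350,90:450],(720,520),interpolation=cv2.INTER_CUBIC))"
```

```text
(no output)
```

View pics/w1a.png

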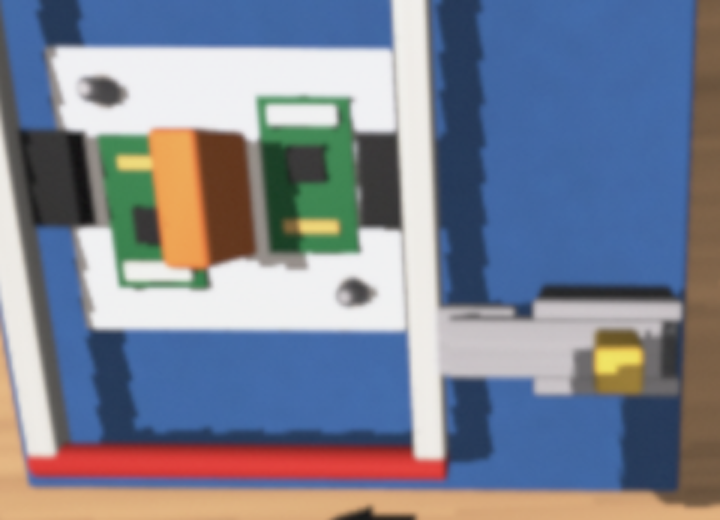

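Run:
```python
from h import *
E=np.load('w1.npy')
c=lambda p:(((np.array(p,float)+.5)/2-.5+[90,90])+.5)/1.5-.5
px=np.r_[c([(679,489),(32,487),(86,89),(345,292)]),(np.array([[440,20.]])+.5)/1.5-.5]
P=np.array([(-108,-152,0),(-108,92,0),(32,38,22),(-32,-38,22),(102,-152,0)])/1e3
def f(v): return (proj("wrist",app(jigT(*v),P),E)-px).ravel()
for v0 in([.57,-.17,-.05],[.57,-.17,-.05,.06]):
    r=least_squares(f,v0);print(r.x,r.fun.round(1))
T=jigT(*least_squares(f,[.57,-.17,-.05]).x)
for J in(T,JIG):
  for Q in ([(-45,-126+d,70)for d in(0,)],[(-88,60,25),(-88,-60,25)],[(20,0,50),(-20,0,50)]):
    p=proj("wrist",app(J,np.array(Q)/1e3),E); print(Q,((((p+.5)*1.5-.5)-90+.5)*2-.5).round(0).tolist())
```

```text
[ 0.56889748 -0.16993136 -0.04444741] [ 0.4  0.7 -1.   0.3 -0.7 -0.6  0.4  1.4  0.8 -1.5]
[ 0.56945464 -0.16933202 -0.04418729  0.05749924] [-0.4 -0.1 -0.1 -0.3  0.2 -0.2  0.5  1.1 -0.2 -0.5]
[(-45, -126, 70)] [[620.0, 370.0]]
[(-88, 60, 25), (-88, -60, 25)] [[68.0, 460.0], [420.0, 461.0]]
[(20, 0, 50), (-20, 0, 50)] [[171.0, 125.0], [188.0, 269.0]]
[(-45, -126, 70)] [[614.0, 364.0]]
[(-88, 60, 25), (-88, -60, 25)] [[63.0, 454.0], [415.0, 456.0]]
[(20, 0, 50), (-20, 0, 50)] [[166.0, 119.0], [183.0, 263.0]]
```

```bash
cat >> h.py <<'E'
JIG=jigT(0.5692,-0.1696,-0.0445,0.0587)
E
python3 -c "
from h import *
togo(deck(-45,-127,80));now()"
```

```text
t1.45 turn [-0.0005 -0.0012  0.0022] shift now-axes [1.37 0.76 8.43] new-axes [1.38 0.76 8.43] F [ 0.6 -0.5 -0.5] w 61.7
t1.45 deck mm [ -58.8 -119.4  164.3] tiltrv [ 0.     0.001 -0.002] F [ 0.6 -0.5 -0.5] Fdeck [ 0.5 -0.4 -0.7] w 61.7
```

Request:
jog_arm(targets=[[0,0,0,0.5,0.25,2.5,0.45],[0,0,0,0.5,0.25,2.5,0.45],[0,0,0,0.4,0.25,2.5,0.45],[0,0,0,0,0,0.9,0.45],[0,0,0,0,0,0,0.45]])

```text
time: 1.87
tcp_pos: [0.4982, -0.2939, 0.1229]
orientation: [0.991, -0.023, 0.129, 0.002]
ft_force: [-0.8, 0.3, -0.0]
width: 0.0486
```

```bash
python3 -c "
from h import *
import cv2
togo(deck(-45,-127,44));now()
im=manip.capture('wrist');cv2.imwrite('pics/w2.png',cv2.resize(im[:,:,::-1],(768,576)))
"
```

```text
t1.87 turn [-0.0025  0.0014 -0.0014] shift now-axes [ 0.18 -0.03  3.49] new-axes [ 0.17 -0.04  3.49] F [-0.8  0.3 -0. ] w 48.6
t1.87 deck mm [ -46.7 -127.4   78.9] tiltrv [ 0.002 -0.001  0.001] F [-0.8  0.3 -0. ] Fdeck [-0.8  0.2  0.2] w 48.6
```

View pics/w2.png

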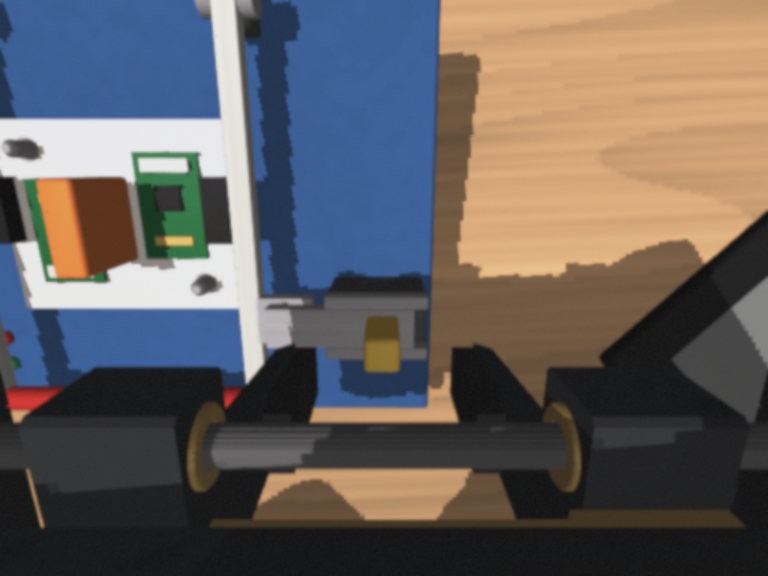

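The knob top at (382,350) is centred between the fingers. I'll descend and close.

Request:
jog_arm(targets=[[0,0,0,0.1,0,1.4,0.45],[0,0,0,0.1,0,1.4,0.45],[0,0,0,0,0,0.6,0.45],[0,0,0,0,0,0,1],[0,0,0,0,0,0,1]], force=20)

```text
time: 2.33
tcp_pos: [0.5105, -0.2951, 0.0939]
orientation: [0.991, -0.022, 0.131, 0.003]
ft_force: [0.3, -0.0, 1.0]
width: 0.0375
```

Request:
jog_arm(targets=[[0,0,0,0,0,0,1],[0,0,0,0,0,0,1],[0,0,0,0,0,0,1]])

```text
time: 2.58
tcp_pos: [0.5108, -0.295, 0.0938]
orientation: [0.991, -0.022, 0.131, 0.004]
ft_force: [-0.0, -0.6, -1.1]
width: 0.0172
```

```bash
python3 -c "
from h import *
now()"
```

```text
t2.58 deck mm [ -42.  -127.9   47.5] tiltrv [-0.001  0.003 -0.001] F [-0.  -0.6 -1.1] Fdeck [-0.3 -0.6 -1.1] w 17.2
```

Request:
jog_arm(targets=[[0,0,0,0,0,0,1],[0,0,0,0,0,0,1],[0,0,0,0,0.4,0,1],[0,0,0,0,0.4,0,1],[0,0,0,0,0.4,0,1]])

```text
time: 3.0
tcp_pos: [0.5103, -0.3064, 0.0936]
orientation: [0.991, -0.021, 0.131, 0.003]
ft_force: [-2.4, 3.2, 6.3]
width: 0.0137
```

```bash
python3 -c "
from h import *
now()"
```

```text
t3.00 deck mm [ -42.  -139.3   47.3] tiltrv [ 0.     0.002 -0.001] F [-2.4  3.2  6.3] Fdeck [-0.8  3.1  6.8] w 13.7
```

Request:
jog_arm(targets=[[0,0,0,0,0.35,0,1],[0,0,0,0,0.3,0,1],[0,0,0,0,0.2,0,1],[0,0,0,0,0.1,0,1],[0,0,0,0,0.1,0,1]])

```text
time: 3.42
tcp_pos: [0.5098, -0.315, 0.0935]
orientation: [0.991, -0.022, 0.131, 0.001]
ft_force: [-3.6, 13.8, 14.4]
width: 0.0138
```

```bash
python3 -c "
from h import *
now()"
```

```text
t3.42 deck mm [ -42.1 -147.9   47.3] tiltrv [ 0.004  0.002 -0.001] F [-3.6 13.8 14.4] Fdeck [-0.4 13.6 15. ] w 13.8
```

Request:
jog_arm(targets=[[0,0,0,0,0.1,0,1],[0,0,0,0,0,0,1]])

```text
time: 3.58
tcp_pos: [0.5099, -0.315, 0.0936]
orientation: [0.991, -0.021, 0.13, 0.0]
ft_force: [-3.1, 14.3, 14.2]
width: 0.0137
```

```bash
python3 -c "
from h import *
now()"
```

```text
t3.58 deck mm [ -42.1 -147.9   47.3] tiltrv [ 0.005  0.001 -0.001] F [-3.1 14.3 14.2] Fdeck [ 0.  14.2 14.7] w 13.7
```

Request:
jog_arm(targets=[[0,0,0,0,0.3,0,1],[0,0,0,0,0,0,1],[0,0,0,0,-0.3,0,1],[0,0,0,0,-0.2,0,0.6],[0,0,0,0,0,0,0.6]])

```text
time: 4.0
tcp_pos: [0.5098, -0.3157, 0.093]
orientation: [0.991, -0.021, 0.131, 0.003]
ft_force: [-0.9, 1.3, -0.9]
width: 0.0249
```

```bash
python3 -c "
from h import *
now()"
```

```text
t4.00 deck mm [ -42.3 -148.6   46.7] tiltrv [-0.     0.002 -0.001] F [-0.9  1.3 -0.9] Fdeck [-1.2  1.2 -0.7] w 24.9
```

Request:
jog_arm(targets=[[0,0,0,0,0,-1.5,0.5],[0,0,0,0,0,-3,0.45],[0,0,0,0,0,-3,0.45],[0,0,0,0,-0.5,-1,0.45],[0,0,0,0,0,0,0.45]])

```text
time: 4.42
tcp_pos: [0.4888, -0.3114, 0.178]
orientation: [0.991, -0.022, 0.132, 0.005]
ft_force: [0.5, 0.0, -0.3]
width: 0.0483
```

```bash
python3 -c "
from h import *
import cv2
now();st=manip.state();print(st['q'].round(2))
E=wristE(st)
im=manip.capture('wrist');cv2.imwrite('pics/w3.png',cv2.resize(im[:,:,::-1],(768,576)))
for y in(-126,-146,-148):print((proj('wrist',app(JIG,[-.045,y/1e3,.07]),E)+.5)*1.5)
togo(deck(-88,0,80,np.pi/2));togo(deck(-88,0,80,-np.pi/2))
"
```

```text
t4.42 deck mm [ -40.9 -145.2  134.3] tiltrv [-0.004  0.006 -0.001] F [ 0.5  0.  -0.3] Fdeck [ 0.4  0.1 -0.4] w 48.3
[-0.88  0.11  1.84  0.23  1.02  0.63]
[[346.98184373 322.37083608]]
[[386.49425141 322.3836418 ]]
[[390.44325575 322.38492165]]
t4.47 turn [ 4.90e-03 -1.10e-03 -1.57e+00] shift now-axes [ -4.61 -14.47   5.2 ] new-axes [14.46 -4.6   5.25] F [ 1.1  0.2 -0.1] w 48.5
t4.47 turn [-1.1000e-03 -4.9000e-03  1.5715e+00] shift now-axes [ -4.61 -14.47   5.2 ] new-axes [-14.46   4.6    5.25] F [ 1.1  0.2 -0.1] w 48.5
```

View pics/w3.png

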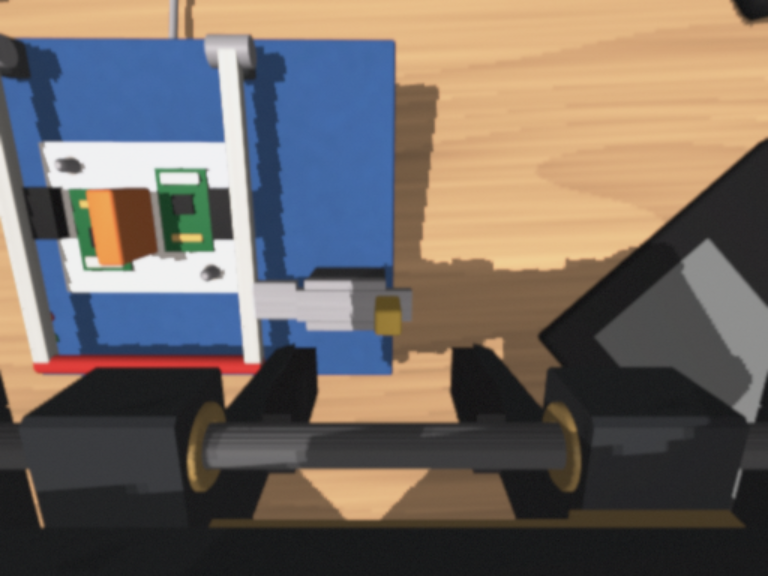

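Drawn out: the knob is at (389,318), as predicted for y=-148 mm. Next I'll turn 90° for the bar.

Request:
jog_arm(targets=[[0,0,-0.115,-0.9,-2.9,0,0.45],[0,0,-0.115,-0.6,-2.9,0,0.45],[0,0,-0.115,-0.2,-2.9,0,0.45],[0,0,-0.115,0.1,-2.9,0,0.45],[0,0,-0.115,0.4,-2.9,0,0.45]])

```text
time: 4.88
tcp_pos: [0.4493, -0.1662, 0.1609]
orientation: [0.956, 0.263, 0.123, 0.039]
ft_force: [-0.1, 0.1, 0.6]
width: 0.0486
```

Request:
jog_arm(targets=[[0,0,-0.115,0,0,0,0.5],[0,0,-0.115,0,0,0,0.5],[0,0,-0.115,0,0,0,0.5],[0,0,-0.115,0,0,0,0.5],[0,0,-0.115,0,0,0,0.5]])

```text
time: 5.3
tcp_pos: [0.4499, -0.1672, 0.1612]
orientation: [0.842, 0.523, 0.107, 0.072]
ft_force: [-0.1, -0.4, -0.1]
width: 0.0438
```

Request:
jog_arm(targets=[[0,0,-0.115,0,0,0,0.5],[0,0,-0.115,0,0,0,0.5],[0,0,-0.115,0,0,0,0.5],[0,0,0,0,0,0,0.5]])

```text
time: 5.63
tcp_pos: [0.4498, -0.1673, 0.1612]
orientation: [0.741, 0.659, 0.093, 0.09]
ft_force: [0.7, -0.2, -0.8]
width: 0.0444
```

```bash
python3 -c "
from h import *
now();st=manip.state();print(st['q'].round(2))
togo(deck(-88,0,80,np.pi/2))
"
```

```text
t5.63 deck mm [-89.   -3.  129.7] tiltrv [ 2.000e-03  1.000e-03 -1.499e+00] F [ 0.7 -0.2 -0.8] Fdeck [ 0.5 -0.2 -0.9] w 44.4
[-0.71 -0.11  2.1   0.2   0.96 -0.69]
t5.63 turn [-0.0007 -0.0016 -0.0716] shift now-axes [0.3  0.08 4.97] new-axes [0.3  0.1  4.97] F [ 0.7 -0.2 -0.8] w 44.4
```

Request:
jog_arm(targets=[[0,0,-0.07,0.3,0.1,2,0.65],[0,0,0,0,0,2,0.65],[0,0,0,0,0,2,0.65],[0,0,0,0,0,2,0.65],[0,0,0,0,0,0,0.65]])

```text
time: 6.05
tcp_pos: [0.4703, -0.1641, 0.0816]
orientation: [0.72, 0.682, 0.09, 0.09]
ft_force: [0.1, 0.3, -0.4]
width: 0.0308
```

```bash
python3 -c "
from h import *
import cv2
togo(deck(-88,0,8,np.pi/2));now()
im=manip.capture('wrist');cv2.imwrite('pics/w4.png',cv2.resize(im[:,:,::-1],(768,576)))
"
```

```text
t6.05 turn [-0.0047 -0.0043 -0.0097] shift now-axes [-0.13  0.2   3.95] new-axes [-0.11  0.18  3.96] F [ 0.1  0.3 -0.4] w 30.8
t6.05 deck mm [-89.8   1.1  47.6] tiltrv [ 0.007 -0.    -1.561] F [ 0.1  0.3 -0.4] Fdeck [-0.   0.3 -0.4] w 30.8
```

View pics/w4.png

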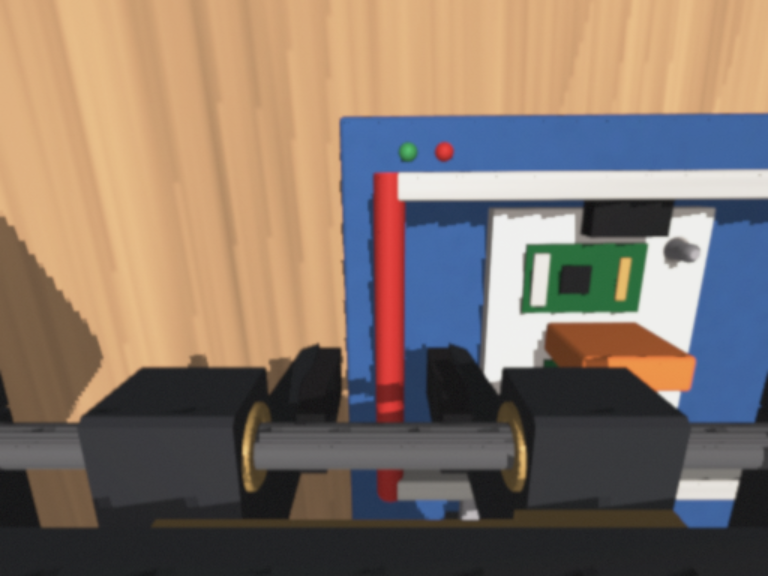

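The red bar at column 390 sits between the fingers (centre about 384). Descending around it now.

Request:
jog_arm(targets=[[0,0,0,0,0.1,1.4,0.65],[0,0,0,0,0.1,1.4,0.65],[0,0,0,0,0,0.9,0.65],[0,0,0,0,0,0,0.75],[0,0,0,0,0,0,1]], force=15)

```text
time: 6.52
tcp_pos: [0.4839, -0.1665, 0.0512]
orientation: [0.719, 0.683, 0.09, 0.094]
ft_force: [-0.3, 1.0, 0.4]
width: 0.0198
```

Request:
jog_arm(targets=[[0,0,0,0,0,0,1],[0,0,0,0,0,0,1],[0,0,0,0,0,0,1],[0,0,0,0,0,0,1]])

```text
time: 6.85
tcp_pos: [0.4811, -0.1662, 0.0503]
orientation: [0.718, 0.684, 0.089, 0.092]
ft_force: [-13.3, -4.0, 1.3]
width: 0.0113
```

```bash
cat >> h.py <<'E'
def frame(off=None):
    "angle of grasp point about hinge in deck frame"
    st=manip.state();A=R.from_quat(st["orientation"]).as_matrix()
    g=st["tcp_pos"]-0.019*A[:,2]
    p=JIG[:3,:3].T@(g-JIG[:3,3])*1e3
    d=p-[90,0,22]; print("grasp deck",p.round(1),"r",np.hypot(d[0],d[2]).round(1),"th",np.arctan2(d[2],-d[0]).round(3))
E
python3 -c "
from h import *
now();frame();print(manip.state()['q'].round(2))
"
```

```text
t6.85 deck mm [-87.4  -0.5  14.6] tiltrv [ 0.004 -0.002 -1.566] F [-13.3  -4.    1.3] Fdeck [-12.3  -4.6   4.7] w 11.3
grasp deck [-87.3  -0.5  33.6] r 177.7 th 0.065
[-0.66  0.17  2.09  0.23  0.68 -0.78]
```

Request:
jog_arm(targets=[[0,0,0,0,-0.2,0,0.75],[0,0,0,0,0,0.6,0.75],[0,0,0,0,0,0,1],[0,0,0,0,0,0,1],[0,0,0,0,0,0,1]])

```text
time: 7.27
tcp_pos: [0.4826, -0.1665, 0.0443]
orientation: [0.718, 0.684, 0.09, 0.093]
ft_force: [-7.5, -2.5, 2.5]
width: 0.0108
```

Request:
jog_arm(targets=[[0,0,0,0,0,0,1]])

```text
time: 7.35
tcp_pos: [0.4826, -0.1664, 0.0444]
orientation: [0.718, 0.684, 0.09, 0.093]
ft_force: [-7.8, -2.7, 2.5]
width: 0.0105
```

```bash
python3 -c "
from h import *
now();frame()
# arc steps
r=178;th0=0.017
import numpy as np
for n in range(20):
    a=th0+n*0.1; print(n,round(a,2),np.round([-r*(np.cos(a+.1)-np.cos(a))/10, r*(np.sin(a+.1)-np.sin(a))/10],2))
"
```

```text
t7.35 deck mm [-87.4  -0.7   8.4] tiltrv [ 1.000e-03 -0.000e+00 -1.566e+00] F [-7.8 -2.7  2.5] Fdeck [-6.7 -3.   4.3] w 10.5
grasp deck [-87.4  -0.7  27.4] r 177.5 th 0.03
0 0.02 [0.12 1.78]
1 0.12 [0.3  1.75]
2 0.22 [0.47 1.72]
3 0.32 [0.64 1.66]
4 0.42 [0.8  1.59]
5 0.52 [0.96 1.5 ]
6 0.62 [1.1 1.4]
7 0.72 [1.23 1.28]
8 0.82 [1.36 1.15]
9 0.92 [1.46 1.01]
10 1.02 [1.56 0.86]
11 1.12 [1.64 0.7 ]
12 1.22 [1.7  0.53]
13 1.32 [1.74 0.36]
14 1.42 [1.77 0.18]
15 1.52 [1.78 0.01]
16 1.62 [ 1.77 -0.17]
17 1.72 [ 1.75 -0.35]
18 1.82 [ 1.7  -0.52]
19 1.92 [ 1.64 -0.69]
```

Request:
jog_arm(targets=[[0,0,0,0,0.0,-0.4,1],[0,0,0,0,0.05,-0.8,1]])

```text
time: 7.52
tcp_pos: [0.4801, -0.1663, 0.0557]
orientation: [0.718, 0.684, 0.09, 0.093]
ft_force: [-3.3, -4.3, -6.3]
width: 0.0104
```

```bash
python3 -c "
from h import *
now();frame()"
```

```text
t7.52 deck mm [-86.9  -0.7  20. ] tiltrv [ 1.000e-03 -0.000e+00 -1.566e+00] F [-3.3 -4.3 -6.3] Fdeck [-4.6 -4.4 -5.3] w 10.4
grasp deck [-86.9  -0.7  39. ] r 177.8 th 0.096
```

Request:
jog_arm(targets=[[0,0,0,0,0.2,-1.2,1],[0,0,0,0,0.3,-1.2,1],[0,0,0,0,0.38,-1.2,1],[0,0,0,0,0.46,-1.16,1]])

```text
time: 7.85
tcp_pos: [0.4776, -0.1659, 0.1046]
orientation: [0.718, 0.684, 0.088, 0.091]
ft_force: [-17.9, -7.7, -2.9]
width: 0.0115
```

```bash
python3 -c "
from h import *
import cv2
now();frame()
im=manip.capture('scene');cv2.imwrite('pics/s5.png',cv2.resize(im[90:240,140:340,::-1],(800,600)))"
```

```text
t7.85 deck mm [-76.8  -0.4  67.9] tiltrv [ 0.006 -0.005 -1.567] F [-17.9  -7.7  -2.9] Fdeck [-17.7  -8.5   1.7] w 11.5
grasp deck [-76.6  -0.4  86.9] r 178.8 th 0.371
```

View pics/s5.png

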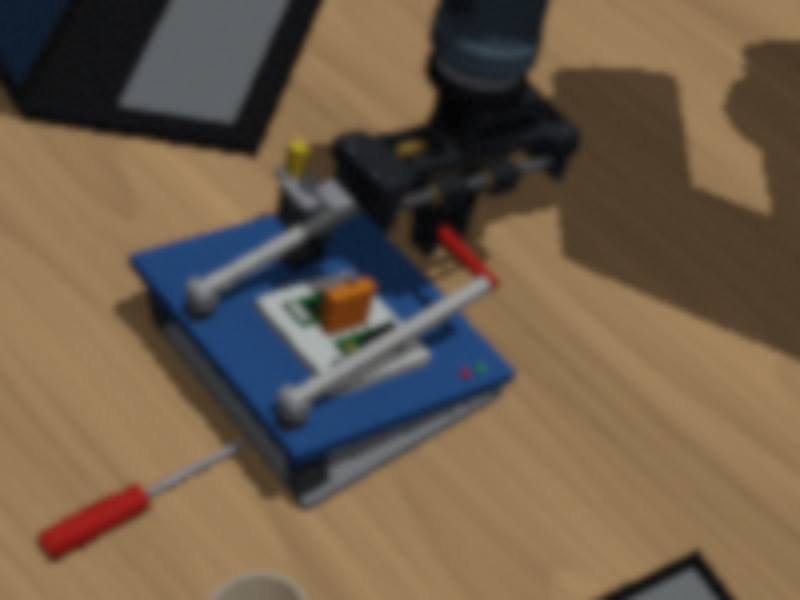

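Request:
jog_arm(targets=[[0,0,0,0,0.35,-1.3,1],[0,0,0,0,0.5,-1.25,1],[0,0,0,0,0.75,-1.25,1],[0,0,0,0,0.8,-1.15,1]])

```text
time: 8.23
tcp_pos: [0.4905, -0.1667, 0.1603]
orientation: [0.718, 0.684, 0.089, 0.093]
ft_force: [-4.4, -1.7, -3.4]
width: 0.0113
```

```bash
python3 -c "
from h import *
now();frame()"
```

```text
t8.23 deck mm [-50.   -0.6 118.4] tiltrv [ 1.000e-03 -1.000e-03 -1.566e+00] F [-4.4 -1.7 -3.4] Fdeck [-5.1 -1.8 -2.2] w 11.3
grasp deck [-50.   -0.6 137.4] r 181.4 th 0.69
```

Request:
jog_arm(targets=[[0,0,0,0,0.95,-0.95,1],[0,0,0,0,1.04,-0.92,1],[0,0,0,0,1.11,-0.85,1],[0,0,0,0,1.18,-0.79,1],[0,0,0,0,1.24,-0.69,1]])

```text
time: 8.65
tcp_pos: [0.5317, -0.1689, 0.2165]
orientation: [0.718, 0.684, 0.088, 0.092]
ft_force: [-20.7, 2.1, 17.0]
width: 0.0115
```

```bash
python3 -c "
from h import *
now();frame()"
```

```text
t8.65 deck mm [  4.3  -0.9 162.2] tiltrv [ 0.004 -0.004 -1.567] F [-20.7   2.1  17. ] Fdeck [-15.7   1.2  21.8] w 11.5
grasp deck [  4.4  -0.9 181.2] r 180.7 th 1.077
```

Request:
jog_arm(targets=[[0,0,0,0,1.15,-0.8,1],[0,0,0,0,1.3,-0.55,1],[0,0,0,0,1.35,-0.4,1],[0,0,0,0,1.39,-0.29,1],[0,0,0,0,1.41,-0.17,1]])

```text
time: 9.07
tcp_pos: [0.5925, -0.1719, 0.2553]
orientation: [0.718, 0.684, 0.09, 0.094]
ft_force: [-4.9, -1.1, 2.1]
width: 0.0114
```

```bash
python3 -c "
from h import *
now();frame();print(manip.state()['q'].round(2))"
```

```text
t9.07 deck mm [ 73.1  -1.3 183.9] tiltrv [-2.000e-03  1.000e-03 -1.566e+00] F [-4.9 -1.1  2.1] Fdeck [-4.1 -1.3  3.3] w 11.4
grasp deck [ 73.1  -1.3 202.9] r 181.7 th 1.478
[-0.54  0.09  1.69  0.14  1.13 -0.53]
```

Request:
jog_arm(targets=[[0,0,0,0,1.41,-0.05,1],[0,0,0,0,1.41,0.05,1],[0,0,0,0,1.4,0.17,1],[0,0,0,0,1.3,0.25,1],[0,0,0,0,1.0,0.25,1]])

```text
time: 9.48
tcp_pos: [0.6575, -0.175, 0.2647]
orientation: [0.718, 0.684, 0.09, 0.094]
ft_force: [-3.2, -0.7, -2.4]
width: 0.011
```

Request:
jog_arm(targets=[[0,0,0,0,0,0,1]])

```text
time: 9.57
tcp_pos: [0.6583, -0.1751, 0.2647]
orientation: [0.718, 0.684, 0.091, 0.095]
ft_force: [2.3, -0.7, 0.8]
width: 0.011
```

```bash
python3 -c "
from h import *
import cv2
now();frame();print(manip.state()['q'].round(2))
im=manip.capture('scene');cv2.imwrite('pics/s6.png',cv2.resize(im[60:240,120:360,::-1],(800,600)))"
```

```text
t9.57 deck mm [139.2  -1.5 176.1] tiltrv [-0.003  0.003 -1.566] F [ 2.3 -0.7  0.8] Fdeck [ 2.4 -0.6  0.2] w 11.0
grasp deck [139.2  -1.5 195.1] r 179.9 th 1.848
[-0.49  0.23  1.52  0.12  1.16 -0.47]
```

View pics/s6.png

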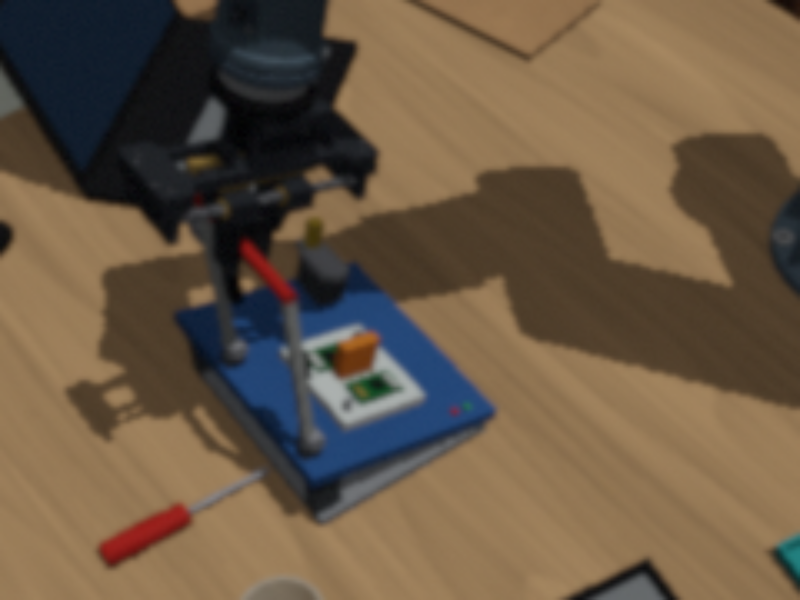

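The frame is up at about 1.85 rad. I'll release it and back off along the tool axis.

Request:
jog_arm(targets=[[0,0,0,0,0,0,0.7],[0,0,0,0,0,0,0.6],[0,0,0,0,0,0,0.6],[0,0,0,0,0,-1.5,0.6],[0,0,0,0,0,-2,0.6]])

```text
time: 10.03
tcp_pos: [0.6466, -0.1745, 0.2956]
orientation: [0.719, 0.683, 0.09, 0.092]
ft_force: [0.5, -0.0, -0.4]
width: 0.0351
```

Request:
jog_arm(targets=[[0,0,0,0,0,-2.5,0.6],[0,0,0,0,-3,-1,0.55],[0,0,0,0,-3.5,0,0.55],[0,0,0,0,-3.5,0,0.55],[0,0,0,0,-3.5,0,0.55]])

```text
time: 10.45
tcp_pos: [0.5071, -0.1678, 0.2963]
orientation: [0.718, 0.683, 0.091, 0.095]
ft_force: [-0.4, -0.5, 1.2]
width: 0.0397
```

```bash
python3 -c "
from h import *
import cv2
now();print(manip.state()['q'].round(2))
im=manip.capture('scene');cv2.imwrite('pics/s7.png',cv2.resize(im[60:240,120:360,::-1],(800,600)))
togo(deck(0,0,120))"
```

```text
t10.45 deck mm [  1.1  -0.9 245.6] tiltrv [-0.003  0.002 -1.566] F [-0.4 -0.5  1.2] Fdeck [-0.1 -0.6  1.3] w 39.7
[-0.63 -0.13  1.83  0.15  1.22 -0.61]
t10.50 turn [-0.0073  0.0026  1.5657] shift now-axes [-0.15  0.7  12.26] new-axes [ 0.62  0.12 12.27] F [-0.   0.9 -1.3] w 39.7
```

View pics/s7.png

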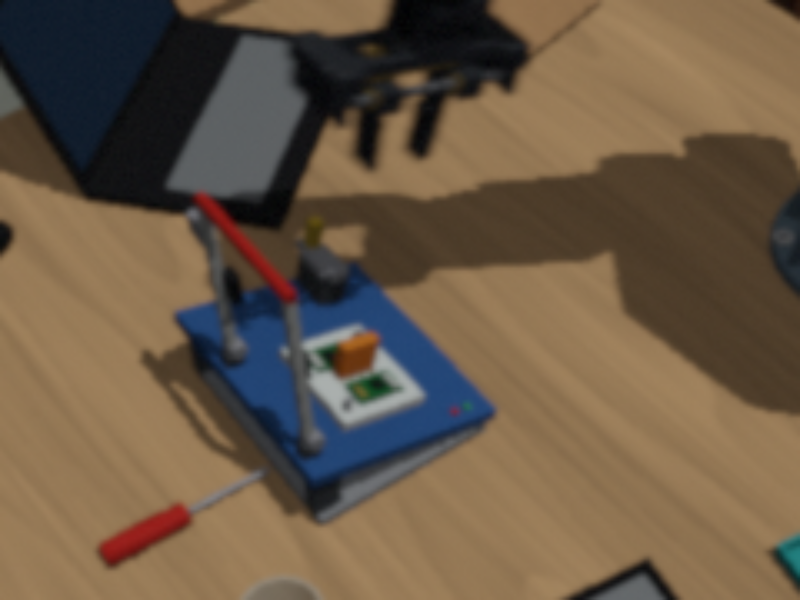

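Request:
jog_arm(targets=[[0,0,0.12,0,0,0,0.5],[0,0,0.12,0,0,0,0.5],[0,0,0.12,0,0,0,0.5],[0,0,0.12,0,0,0,0.5],[0,0,0.12,0,0,0,0.5]])

```text
time: 10.92
tcp_pos: [0.5084, -0.1681, 0.2967]
orientation: [0.889, 0.438, 0.115, 0.063]
ft_force: [0.2, -0.6, -0.1]
width: 0.044
```

Request:
jog_arm(targets=[[0,0,0.12,0,0,0,0.5],[0,0,0.12,0,0,0,0.5],[0,0,0.12,0,0,0,0.5],[0,0,0.12,0,0,0,0.5],[0,0,0.12,0,0,0,0.5]])

```text
time: 11.33
tcp_pos: [0.5084, -0.1681, 0.2967]
orientation: [0.979, 0.155, 0.128, 0.027]
ft_force: [0.0, -0.1, -0.2]
width: 0.0441
```

Request:
jog_arm(targets=[[0,0,0.12,0,0,0,0.5],[0,0,0.12,0,0,0,0.5],[0,0,0.12,0,0,2,0.5],[0,0,0,0,0,2,0.5],[0,0,0,0,0,0,0.5]])

```text
time: 11.75
tcp_pos: [0.5174, -0.1675, 0.2542]
orientation: [0.992, -0.02, 0.128, 0.002]
ft_force: [-0.2, 0.5, -0.7]
width: 0.0441
```

```bash
python3 -c "
from h import *
import cv2
now();print(manip.state()['q'].round(2))
togo(deck(0,0,120))
st=manip.state();np.save('w8.npy',wristE(st))
im=manip.capture('wrist');cv2.imwrite('pics/w8.png',cv2.resize(im[:,:,::-1],(768,576)))
"
```

```text
t11.75 deck mm [ 2.000e-01 -2.000e-01  2.022e+02] tiltrv [ 0.002 -0.003 -0.005] F [-0.2  0.5 -0.7] Fdeck [-0.4  0.5 -0.7] w 44.1
[-0.61 -0.07  1.86  0.15  1.14  0.95]
t11.75 turn [-0.0025  0.0027  0.0047] shift now-axes [ 0.   -0.    8.23] new-axes [-0.02 -0.02  8.22] F [-0.2  0.5 -0.7] w 44.1
```

View pics/w8.png

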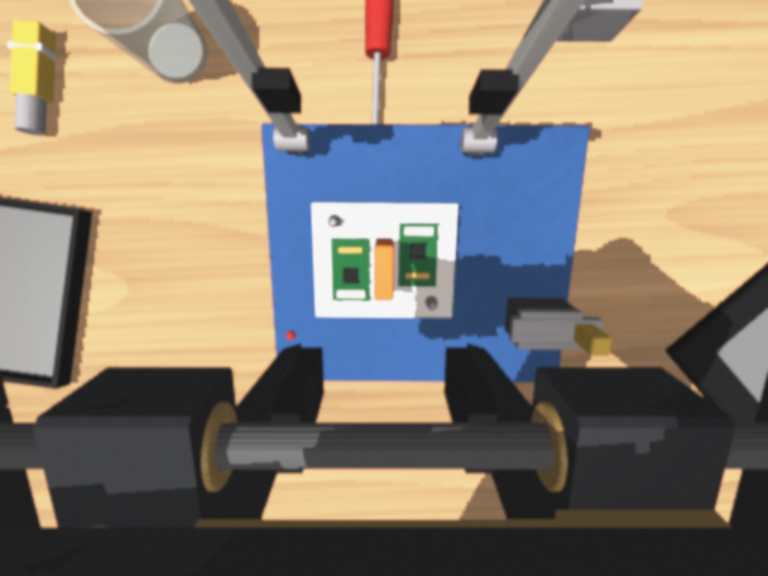

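```bash
python3 -c "
import cv2
im=cv2.imread('pics/w8.png')
cv2.imwrite('pics/w8a.png',cv2.resize(im[115:390,255:620],None,fx=2.1,fy=2.1,interpolation=cv2.INTER_CUBIC))"
```

```text
(no output)
```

View pics/w8a.png

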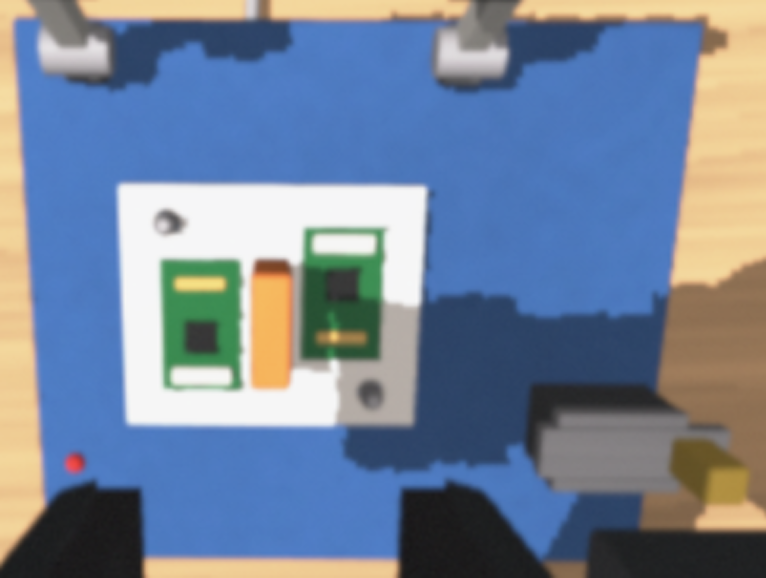

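Run:
```python
from h import *
E=np.load('w8.npy')
c=lambda p:(((np.array(p,float)+.5)/2.1-.5+[255,115])+.5)/1.5-.5
px=c([(15,19),(703,21),(163,223),(369,397),(119,184),(427,187),(414,426),(127,425),(271,275),(271,388)])
P=np.array([(102,92,0),(102,-152,0),(32,38,22),(-32,-38,22),(45,55,10),(45,-55,10),(-45,-55,10),(-45,55,10),(20,0,50),(-20,0,50)])/1e3
def f(v): return (proj("wrist",app(jigT(*v),P),E)-px).ravel()
for v0 in([.57,-.17,-.05],[.57,-.17,-.05,.06]):
    r=least_squares(f,v0);print(r.x.round(4),r.fun.round(1).reshape(-1,2).tolist())
# rib position in view of current JIG
print((proj("wrist",app(JIG,P),E)-px).round(1).tolist())
```

```text
[ 0.5691 -0.1689 -0.0453] [[-1.1, -0.9], [0.6, 0.1], [0.0, 0.6], [1.4, 1.3], [-0.2, 0.1], [-0.5, -0.2], [-0.3, -0.6], [0.2, -0.9], [0.1, -0.6], [-0.2, 1.0]]
[ 0.5693 -0.1689 -0.0453  0.0585] [[-0.7, -0.5], [0.0, 0.4], [0.2, 0.7], [1.3, 1.1], [0.1, 0.2], [-0.7, -0.1], [-0.5, -0.8], [0.4, -1.1], [0.1, -0.6], [-0.1, 0.8]]
[[-0.2, -0.4], [0.6, 0.3], [0.7, 0.7], [1.9, 1.1], [0.6, 0.2], [-0.1, -0.1], [0.1, -0.8], [0.9, -1.0], [0.8, -0.6], [0.5, 0.9]]
```

```bash
cat >> h.py <<'E'
JIG=jigT(0.5692,-0.1689,-0.0453,0.0587)
E
python3 -c "
from h import *
now();togo(deck(0,0,20))"
```

```text
t11.80 deck mm [  1.1  -1.2 203.8] tiltrv [ 0.002 -0.001 -0.007] F [-0.2  0.1  0.2] Fdeck [-0.1  0.   0.3] w 43.6
t11.80 turn [-0.002   0.0014  0.0065] shift now-axes [-0.08 -0.09 18.38] new-axes [-0.11 -0.12 18.38] F [-0.2  0.1  0.2] w 43.6
```

Request:
jog_arm(targets=[[0,0,0,0,0,3,0.55],[0,0,0,0,0,3,0.6],[0,0,0,0,0,3,0.6],[0,0,0,0,0,3,0.6],[0,0,0,0,0,0,0.6]])

```text
time: 12.22
tcp_pos: [0.5479, -0.1685, 0.1371]
orientation: [0.992, -0.019, 0.127, 0.001]
ft_force: [-0.6, 1.0, -0.5]
width: 0.0355
```

```bash
python3 -c "
from h import *
import cv2
now();togo(deck(0,0,20))
im=manip.capture('wrist');cv2.imwrite('pics/w9.png',cv2.resize(im[:,:,::-1],(768,576)))"
```

```text
t12.22 deck mm [-0.4 -0.6 81.3] tiltrv [ 0.004 -0.005 -0.006] F [-0.6  1.  -0.5] Fdeck [-0.8  0.9 -0.3] w 35.5
t12.22 turn [-0.004   0.005   0.0061] shift now-axes [ 0.07 -0.03  6.13] new-axes [ 0.04 -0.06  6.13] F [-0.6  1.  -0.5] w 35.5
```

View pics/w9.png

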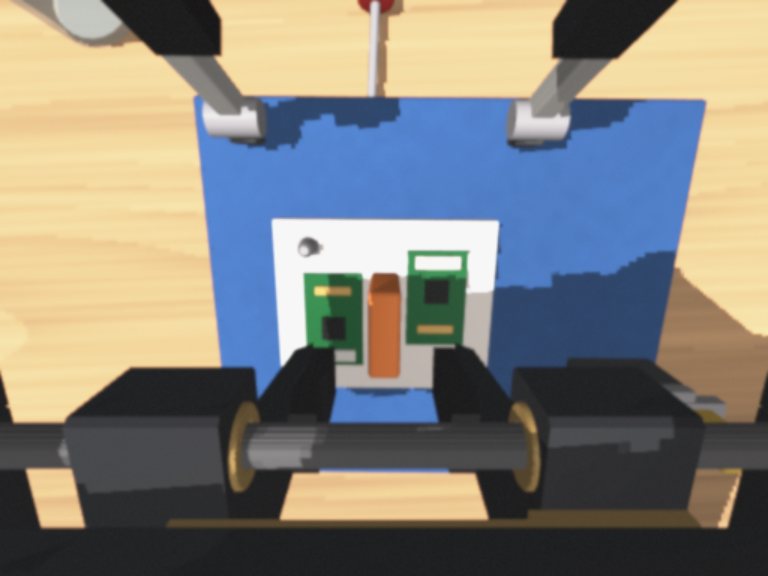

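The rib (384,325) is midway between the fingers, and the frame arms are clear. Descending.

Request:
jog_arm(targets=[[0,0.002,0.006,0,-0.03,2,0.6],[0,0,0,0,0,1.6,0.6],[0,0,0,0,0,1.2,0.6],[0,0,0,0,0,0.8,0.6],[0,0,0,0,0,0,0.6]])

```text
time: 12.68
tcp_pos: [0.5651, -0.1707, 0.0887]
orientation: [0.991, -0.022, 0.132, 0.003]
ft_force: [0.4, 0.3, -0.6]
width: 0.0348
```

Request:
jog_arm(targets=[[0,0,0,0,0,0,0.6]])

```text
time: 12.77
tcp_pos: [0.5654, -0.1709, 0.0895]
orientation: [0.991, -0.022, 0.132, 0.004]
ft_force: [0.2, 0.6, 0.5]
width: 0.0351
```

```bash
python3 -c "
from h import *
now();togo(deck(0,0,20))"
```

```text
t12.77 deck mm [ 4.3 -2.2 30.7] tiltrv [-0.001  0.006 -0.001] F [0.2 0.6 0.5] Fdeck [0.3 0.6 0.4] w 35.1
t12.77 turn [ 0.0009 -0.0057  0.0008] shift now-axes [-0.44 -0.22  1.07] new-axes [-0.43 -0.22  1.07] F [0.2 0.6 0.5] w 35.1
```

Request:
jog_arm(targets=[[0,-0.005,0,-0.4,-0.2,0.5,0.6],[0,0,0,0,0,0.4,0.6],[0,0,0,0,0,0,0.6],[0,0,0,0,0,0,0.6]])

```text
time: 13.1
tcp_pos: [0.5632, -0.1682, 0.0781]
orientation: [0.991, -0.022, 0.129, 0.003]
ft_force: [-0.1, -0.2, 0.2]
width: 0.0353
```

```bash
python3 -c "
from h import *
now();togo(deck(0,0,20))"
```

```text
t13.10 deck mm [-0.9  0.4 20.3] tiltrv [ 0.    -0.001 -0.   ] F [-0.1 -0.2  0.2] Fdeck [-0.1 -0.2  0.2] w 35.3
t13.10 turn [-0.      0.0011  0.0005] shift now-axes [0.09 0.04 0.03] new-axes [0.09 0.04 0.03] F [-0.1 -0.2  0.2] w 35.3
```

Request:
jog_arm(targets=[[0,0,0,0,0,0,0.8],[0,0,0,0,0,0,1],[0,0,0,0,0,0,1],[0,0,0,0,0,0,1],[0,0,0,0,0,0,1]], force=30)

```text
time: 13.52
tcp_pos: [0.5633, -0.1685, 0.0782]
orientation: [0.991, -0.022, 0.129, 0.003]
ft_force: [0.5, -0.1, 0.6]
width: 0.0138
```

Request:
jog_arm(targets=[[0,0,0,0,0,0,1],[0,0,0,0,0,0,1]])

```text
time: 13.68
tcp_pos: [0.5633, -0.1685, 0.0782]
orientation: [0.991, -0.022, 0.129, 0.003]
ft_force: [-0.4, -1.2, 0.8]
width: 0.0137
```

```bash
python3 -c "
from h import *
now();print(manip.state()['moment'].round(2))"
```

```text
t13.68 deck mm [-0.7  0.1 20.3] tiltrv [-0.    -0.001 -0.   ] F [-0.4 -1.2  0.8] Fdeck [-0.1 -1.2  0.9] w 13.7
[-0.07  0.18 -0.01]
```

Request:
jog_arm(targets=[[0,0,0,0,0,-0.15,1],[0,0,0,0,0,-0.25,1],[0,0,0,0,0,-0.3,1],[0,0,0,0,0,-0.3,1],[0,0,0,0,0,0,1]])

```text
time: 14.1
tcp_pos: [0.5605, -0.1682, 0.0882]
orientation: [0.991, -0.022, 0.129, 0.003]
ft_force: [0.0, -1.4, -2.4]
width: 0.0138
```

```bash
python3 -c "
from h import *
now();print(manip.state()['moment'].round(2))"
```

```text
t14.10 deck mm [-0.8  0.3 30.7] tiltrv [-0.    -0.001 -0.   ] F [ 0.  -1.4 -2.4] Fdeck [-0.5 -1.4 -2.3] w 13.8
[-0.26  0.22 -0.13]
```

Force shows only the carrier's weight, with no jamming. Continuing the lift square to the deck.

Request:
jog_arm(targets=[[0,0,0,0,0,-0.35,1],[0,0,0,0,0,-0.4,1],[0,0,0,0,0,-0.4,1],[0,0,0,0,0,-0.4,1],[0,0,0,0,0,-0.5,1]])

```text
time: 14.52
tcp_pos: [0.5549, -0.1674, 0.1076]
orientation: [0.991, -0.022, 0.129, 0.003]
ft_force: [0.0, -0.5, -3.0]
width: 0.0139
```

Request:
jog_arm(targets=[[0,0,0,0,0,-1,1],[0,0,0,0,0,-1.5,1],[0,0,0,0,0,-1.5,1],[0,0,0,0,0,-1.5,1],[0,0,0,0,0,-1,1]])

```text
time: 14.93
tcp_pos: [0.5389, -0.1673, 0.1725]
orientation: [0.991, -0.022, 0.13, 0.003]
ft_force: [-0.1, 0.3, -3.4]
width: 0.0135
```

```bash
cat >> h.py <<'E'
def flat(x,y,z,yaw):
    T=np.eye(4);T[:3,:3]=R.from_euler("z",yaw).as_matrix()@FLIP;T[:3,3]=x,y,z;return T
E
python3 -c "
from h import *
import cv2
now();print(manip.state()['moment'].round(2))
togo(flat(.564,.199,.16,-.18))
for n in('scene','wrist','top'):cv2.imwrite('pics/%s10.png'%n,manip.capture(n)[:,:,::-1])"
```

```text
t14.93 deck mm [-1.000e-01  2.000e-01  1.178e+02] tiltrv [-0.001  0.001 -0.001] F [-0.1  0.3 -3.4] Fdeck [-1.   0.3 -3.3] w 13.5
[ 0.05  0.19 -0.05]
t14.93 turn [-0.0166 -0.2602  0.1345] shift now-axes [  0.53 -36.71   1.39] new-axes [ -4.08 -36.49   1.25] F [-0.1  0.3 -3.4] w 13.5
```

View pics/scene10.png

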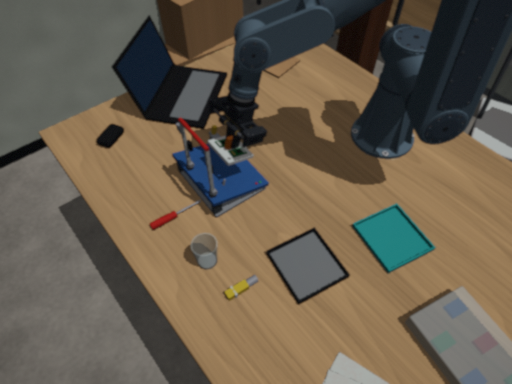

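View pics/wrist10.png

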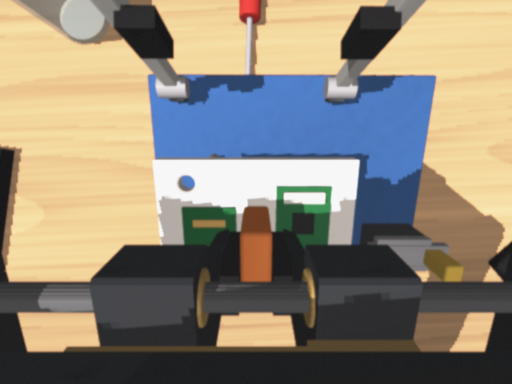

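Request:
jog_arm(targets=[[0,0,0,0,-1,-0.3,1],[0,0,0,0,-2,-0.3,1],[0,0,0,0,-2.7,0,1],[0,0,0,0,-2.8,0,1],[-0.002,-0.04,0.02,0,-2.8,0,1]])

```text
time: 15.5
tcp_pos: [0.5404, -0.0522, 0.1744]
orientation: [0.994, -0.033, 0.108, 0.002]
ft_force: [1.1, -0.2, -4.1]
width: 0.0138
```

Request:
jog_arm(targets=[[-0.003,-0.05,0.025,0,-2.8,0,1],[-0.003,-0.05,0.025,0,-2.8,0,1],[-0.003,-0.05,0.025,0,-2.8,0,1],[-0.003,-0.05,0.025,0,-2.8,0,1],[-0.002,-0.02,0.015,0,-2.8,0,1]])

```text
time: 15.92
tcp_pos: [0.5582, 0.0869, 0.1757]
orientation: [0.996, -0.091, -0.002, -0.0]
ft_force: [-0.1, -0.3, -3.6]
width: 0.0133
```

Request:
jog_arm(targets=[[0,0,0,0,-2.8,0,1],[0,0,0,0,-2.5,0,1],[0,0,0,0,-1.5,0,1],[0,0,0,0,0,0,1],[0,0,0,0,0,0,1]])

```text
time: 16.33
tcp_pos: [0.5697, 0.1529, 0.1755]
orientation: [0.996, -0.089, -0.002, -0.0]
ft_force: [-0.4, 0.4, -3.5]
width: 0.0134
```

```bash
python3 -c "
from h import *
import cv2
togo(flat(.564,.199,.08,-.18))
st=manip.state();print(st['tcp_pos'],st['moment'].round(2));np.save('w11.npy',wristE(st))
for n in('scene','wrist','top'):cv2.imwrite('pics/%s11.png'%n,manip.capture(n)[:,:,::-1])"
```

```text
t16.33 turn [0.     0.0034 0.0018] shift now-axes [-1.34 -4.44  9.55] new-axes [-1.38 -4.44  9.55] F [-0.4  0.4 -3.5] w 13.4
[0.56967332 0.15286092 0.17545029] [ 0.06 -0.02 -0.05]
```

View pics/wrist11.png

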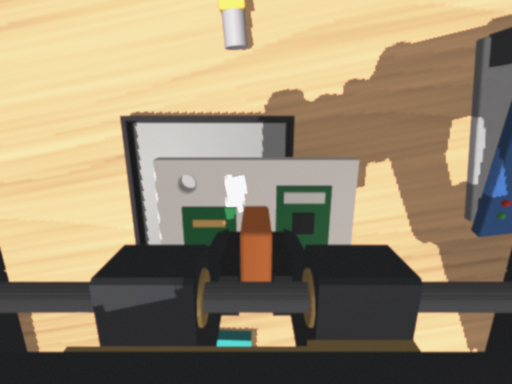

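View pics/top11.png

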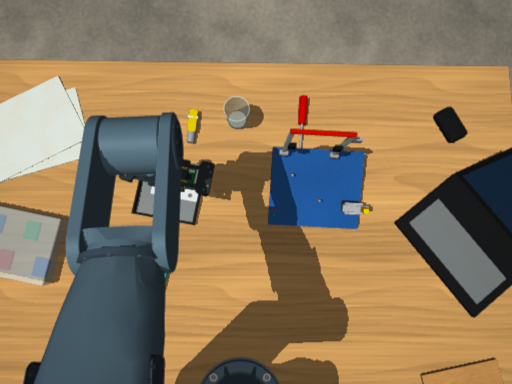

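```bash
python3 -c "
from h import *
E=np.load('w11.npy')
Rz=R.from_euler('z',-.1816).as_matrix()
print(proj('wrist',np.array([(.0825,.0875,.018),(.0825,-.0875,.018)])@Rz.T+[.5641,.199,0],E))
def h(v):
    Rz=R.from_euler('z',v[2]).as_matrix()
    return (proj('wrist',np.array([(.0825,.0875,.018),(.0825,-.0875,.018)])@Rz.T+[v[0],v[1],0],E)-[(122,117),(294,116)]).ravel()
print(least_squares(h,[.56,.2,-.18]).x)
"
```

```text
[[123.89728365 112.84913297]
 [299.67756604 113.63592208]]
[ 0.56144828  0.20263886 -0.17093042]
```

Request:
jog_arm(targets=[[0,0,0,-0.3,-1,1,1],[0,0,0,-0.5,-1.6,2,1],[0,0,0,-0.4,-1.3,2,1],[0,0,0,-0.3,-0.7,2,1],[0,0,0,0,0,1.5,1]])

```text
time: 16.9
tcp_pos: [0.5624, 0.2009, 0.0893]
orientation: [0.996, -0.09, -0.002, -0.001]
ft_force: [-0.4, 0.4, -3.9]
width: 0.0138
```

Request:
jog_arm(targets=[[0,0,0,0,0,1,1],[0,0,0,0,0,0,1],[0,0,0,0,0,0,1]])

```text
time: 17.15
tcp_pos: [0.5638, 0.1993, 0.0813]
orientation: [0.996, -0.091, -0.001, -0.0]
ft_force: [-0.1, 0.5, -3.1]
width: 0.0136
```

```bash
python3 -c "
from h import *
import cv2
togo(flat(.563,.201,.026,-.18))
print(manip.state()['tcp_pos'])
for n in('scene','wrist'):cv2.imwrite('pics/%s12.png'%n,manip.capture(n)[:,:,::-1])"
```

```text
t17.15 turn [-0.0004  0.0025 -0.0013] shift now-axes [-0.09 -0.15  5.53] new-axes [-0.11 -0.15  5.53] F [-0.1  0.5 -3.1] w 13.6
[0.56376442 0.19929919 0.08128723]
```

View pics/wrist12.png

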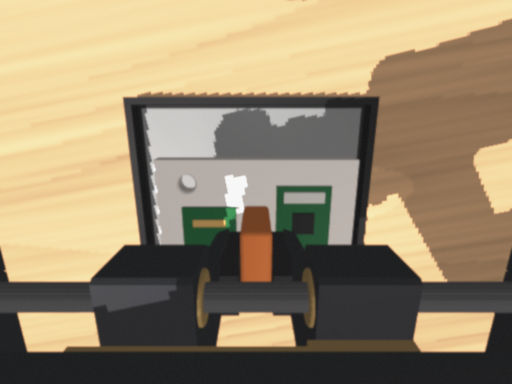

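View pics/scene12.png

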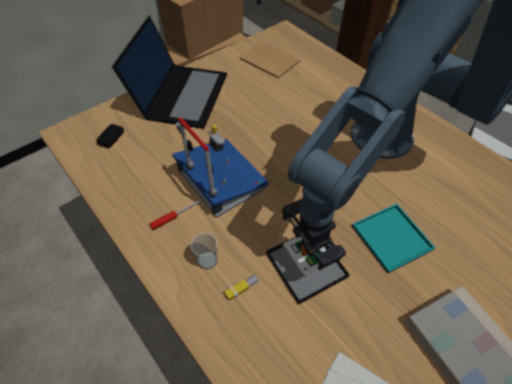

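The carrier is centred over the black tray (walls at columns 135 and 368). Lowering it.

Request:
jog_arm(targets=[[0,0.0025,0,0,0,1.3,1],[0,0,0,0,0,1.3,1],[0,0,0,0,0,1.1,1],[0,0,0,0,0,0.7,1],[0,0,0,0,0,0.4,1]])

```text
time: 17.67
tcp_pos: [0.5632, 0.1994, 0.0323]
orientation: [0.996, -0.09, -0.0, -0.0]
ft_force: [-0.4, -0.3, -3.1]
width: 0.0136
```

Request:
jog_arm(targets=[[0,0,0,0,0,0.1,1],[0,0,0,0,0,0.1,1]])

```text
time: 17.83
tcp_pos: [0.5641, 0.1997, 0.0316]
orientation: [0.996, -0.09, 0.001, -0.0]
ft_force: [0.4, 0.5, -3.9]
width: 0.014
```

```bash
python3 -c "
from h import *
togo(flat(.563,.201,.025,-.18));print(manip.state()['tcp_pos'])"
```

```text
t17.83 turn [-0.0006 -0.001  -0.0005] shift now-axes [-0.14 -0.11  0.66] new-axes [-0.14 -0.11  0.66] F [ 0.4  0.5 -3.9] w 14.0
[0.56413687 0.19966848 0.03162394]
```

Request:
jog_arm(targets=[[0,0,0,0,0,0.15,1],[0,0,0,0,0,0.15,1],[0,0,0,0,0,0.1,1],[0,0,0,0,0,0,1]])

```text
time: 18.17
tcp_pos: [0.5641, 0.1997, 0.0278]
orientation: [0.996, -0.09, 0.001, -0.0]
ft_force: [-0.0, 0.1, -3.7]
width: 0.014
```

```bash
python3 -c "
from h import *
togo(flat(.563,.201,.025,-.18));print(manip.state()['tcp_pos'])"
```

```text
t18.17 turn [-0.0007 -0.0012 -0.0004] shift now-axes [-0.13 -0.11  0.28] new-axes [-0.13 -0.11  0.28] F [-0.   0.1 -3.7] w 14.0
[0.56405776 0.19970538 0.02778396]
```

Request:
jog_arm(targets=[[0,0,0,0,0,0.1,1],[0,0,0,0,0,0.1,1],[0,0,0,0,0,0,1]])

```text
time: 18.42
tcp_pos: [0.564, 0.1997, 0.0256]
orientation: [0.996, -0.09, 0.0, -0.0]
ft_force: [1.1, -0.4, -4.1]
width: 0.0137
```

Request:
jog_arm(targets=[[0,0,0,0,0,0.1,1],[0,0,0,0,0,0,1]])

```text
time: 18.58
tcp_pos: [0.564, 0.1997, 0.0246]
orientation: [0.996, -0.09, 0.0, -0.0]
ft_force: [-0.0, 0.5, -2.9]
width: 0.0135
```

Request:
jog_arm(targets=[[0,0,0,0,0,0.05,1],[0,0,0,0,0,0.05,1],[0,0,0,0,0,0,1]])

```text
time: 18.83
tcp_pos: [0.5641, 0.1997, 0.0241]
orientation: [0.996, -0.09, 0.001, -0.0]
ft_force: [-2.0, 0.1, 1.1]
width: 0.0142
```

Request:
jog_arm(targets=[[0,0,0,0,0,0.05,1],[0,0,0,0,0,0,1]])

```text
time: 19.0
tcp_pos: [0.5641, 0.1997, 0.0241]
orientation: [0.996, -0.09, 0.001, -0.0]
ft_force: [-4.0, -1.1, 5.3]
width: 0.014
```

Contact felt (-3.7 → +5 N). Opening slowly and retreating straight up.

Request:
jog_arm(targets=[[0,0,0,0,0,-0.05,0.84],[0,0,0,0,0,0,0.78],[0,0,0,0,0,0,0.65],[0,0,0,0,0,0,0.6],[0,0,0,0,0,0,0.6]])

```text
time: 19.42
tcp_pos: [0.5643, 0.1997, 0.0238]
orientation: [0.996, -0.09, 0.001, -0.0]
ft_force: [-0.6, -0.4, 0.1]
width: 0.0348
```

Request:
jog_arm(targets=[[0,0,0,0,0,-1.5,0.6],[0,0,0,0,0,-3,0.6],[0,0,0,0,0,-3.5,0.6],[0,0,0,0,0,-3.5,0.6],[0,0,0,0,0,-3,0.6]])

```text
time: 19.83
tcp_pos: [0.5643, 0.1997, 0.1711]
orientation: [0.996, -0.09, 0.001, -0.0]
ft_force: [1.1, 0.3, 0.9]
width: 0.0352
```

```bash
python3 -c "
from h import *
import cv2
now()
for n in('scene','wrist'):cv2.imwrite('pics/%s13.png'%n,manip.capture(n)[:,:,::-1])"
```

```text
t19.83 deck mm [  8.  368.  114.2] tiltrv [-0.017 -0.257  0.135] F [1.1 0.3 0.9] Fdeck [1.2 0.4 0.6] w 35.2
```

View pics/wrist13.png

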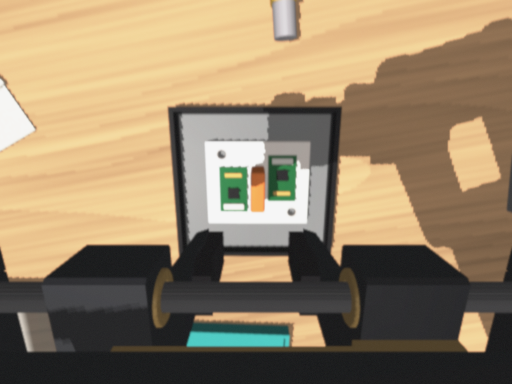

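View pics/scene13.png

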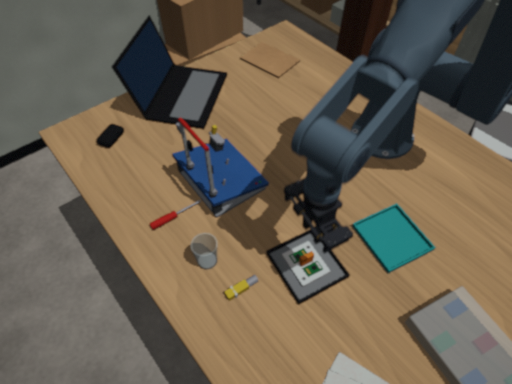

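The carrier lies flat and centred in the tray, and the frame is still back. One numeric check of the frame angle and bolt position, then I'll hand in.

Run:
```python
from h import *
import cv2
im=cv2.imread('pics/scene13.png');cv2.imwrite('pics/s13a.png',cv2.resize(im[100:220,160:280],(600,600),interpolation=cv2.INTER_CUBIC))
for th in(1.6,1.7,1.8,1.85,1.9,1.95):
    P=[(90-178*np.cos(th),y,22+178*np.sin(th)) for y in(60,-60)]
    print(th,((proj("scene",app(JIG,np.array(P)/1e3))-[160,100])*5).round(0).tolist())
print([((proj("scene",app(JIG,np.array([-45,y,70])/1e3))-[160,100])*5).round(0).tolist() for y in(-126,-148)])
```

```text
1.6 [[296.0, 207.0], [175.0, 80.0]]
1.7 [[267.0, 217.0], [147.0, 88.0]]
1.8 [[238.0, 231.0], [118.0, 100.0]]
1.85 [[223.0, 238.0], [104.0, 107.0]]
1.9 [[208.0, 246.0], [89.0, 114.0]]
1.95 [[193.0, 255.0], [75.0, 122.0]]
[[[288.0, 149.0]], [[270.0, 130.0]]]
```

View pics/s13a.png

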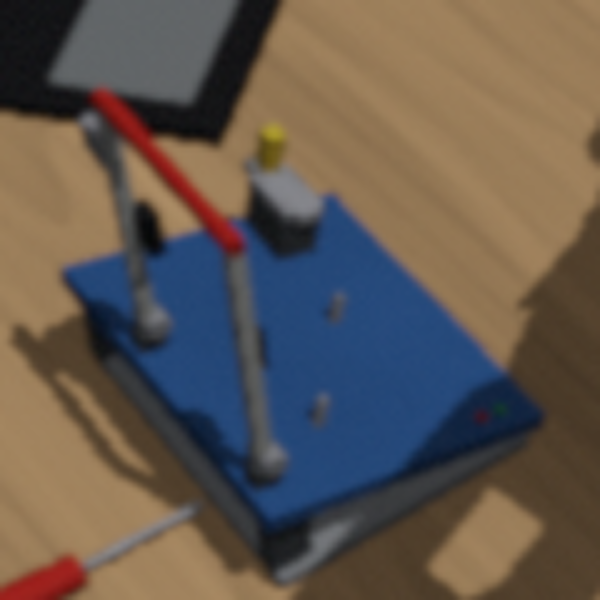

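```bash
python3 -c "
from h import *
print(manip.job_done())"
```

```text
the job is handed in; nothing more can be done
None
```

The job is done and handed in at about 20 s of the 72 s allowed. The hand-in reports no verdict.

- **Bolt:** I drew it until the tool stopped moving against the stop at about 14 N. The last scene picture shows the knob where a 22 mm draw puts it.
- **Frame:** I swung it up only after that, then released it. It stands at about 1.83–1.85 rad, and the gripper position and the scene picture agree. It drew up to about 27 N sideways at the gripper during the swing, because my arc was slightly off the true one.
- **Carrier:** I lifted it square to the deck. The wrist force was its weight of about 3.5 N plus sideways forces of at most about 1.4 N, with no jamming. I levelled it and set it down in the black tray with about 5 N of contact. The last wrist and scene pictures show it flat, right way up and clear of the tray walls.
- **Everything else:** The glass, gear motor and screwdriver look unmoved in the pictures. The gripper was clear of everything at hand-in.

No check failed. The camera fits of the jig and tray differed by 2–4 mm, well within the clearances.

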